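# Put the breakfast things back on their own mats

## Task

After the washing-up the butter dish, the egg cup, the salt box and the honey jar have all been put back on one another's mats: move each onto the cork mat that has the shape of its own foot (oblong, round, square, six-sided), upright in the middle of the mat, with the butter dish lying along its oblong mat. The wooden breakfast board is free for parking things on the way. Only one thing fits on a mat at a time; set things down rather than dropping them, do not tip any over, and leave the pepper mill standing where it is.

Things in the scene. Friction and masses are not known exactly. Their poses are not given: they have to be found in the camera images.
- butter_dish: closed clear glass butter dish with pale yellow butter in it, dish and cover in one piece: oblong base 125 x 75 mm, 8 mm thick; on it the oblong cover, 108 mm long and 58 mm wide with upright sides, from 8 to 62 mm high, with a small ridge up to 72 mm. About 0.4 kg. Grip it across the 58 mm width. Origin: centre of its underside; x along its length, y across, z up. Its own mat is the oblong one.
- egg_cup: white ceramic egg cup, round: foot 48 mm in diameter, narrow stem, cup 50 mm in diameter with upright sides from 44 to 70 mm high (its rim), open at the top. About 0.1 kg. Origin: centre of its underside; z up. Its own mat is the round one.
- salt_box: plain square wooden salt box, 62 x 62 mm with upright sides, 71 mm high, a dark line under its lid (the lid does not come off). About 0.3 kg. Origin: centre of its underside; x and y square to its sides, z up. Its own mat is the square one.
- honey_jar: six-sided amber glass honey jar, 58 mm across its flat sides, upright sides from 0 to 62 mm high; round steel cap of 54 mm diameter from 66 to 79 mm. About 0.35 kg. Origin: centre of its underside; x points square to one of the flats (flats every 60 degrees), z up. Its own mat is the six-sided one.
- mat_rect: oblong cork mat, 160 x 105 mm, 5 mm thick, stuck to the worktop. Origin: centre of its underside, at worktop height; x along its length, z up.
- mat_round: round cork mat, 125 mm in diameter, 5 mm thick, stuck to the worktop. Origin: centre of its underside.
- mat_square: square cork mat, 115 x 115 mm, 5 mm thick, stuck to the worktop. Origin: centre of its underside; x and y square to its sides.
- mat_hex: six-sided cork mat, 120 mm across its flat sides, 5 mm thick, stuck to the worktop. Origin: centre of its underside; x square to one of the flats.
- board: the free spot: small oblong wooden breakfast board, 170 x 120 mm, 12 mm thick, fixed to the worktop, empty at the start; any of the things can be parked on it. Origin: centre of its underside; x along its length.
- pepper_mill: dark wooden pepper mill, 52 mm in diameter, 110 mm high, standing loose among the mats; it stays where it is. Origin: centre of its underside. A drinking glass (90 mm high) and a kitchen timer (55 mm) also stand among the mats; all three are at least 140 mm from any mat's centre. Things carried with the underside 120 mm or more above the worktop pass over everything there.

How it is judged (in metres and radians):
At the end, for the whole second after the job is handed in: Each of the four things stands upright (within 0.1 rad) and flat on its own mat, its centre within 15 mm of the mat's centre, released and at rest; the length of the butter dish is within 0.22 rad of that of its oblong mat, either way round (horizontal distance between butter_dish and mat_rect below 0.015 m and z of butter_dish in the frame of mat_rect between 0.001 and 0.009 m and angle between each of butter_dish, egg_cup, salt_box, honey_jar's own z axis and vertical below 0.1 rad and linear speed of each of butter_dish, egg_cup, salt_box, honey_jar below 0.02 m/s and angular speed of each of butter_dish, egg_cup, salt_box, honey_jar below 0.1 rad/s and horizontal distance between egg_cup and mat_round below 0.015 m and z of egg_cup in the frame of mat_round between 0.001 and 0.009 m and horizontal distance between salt_box and mat_square below 0.015 m and z of salt_box in the frame of mat_square between 0.001 and 0.009 m and horizontal distance between honey_jar and mat_hex below 0.015 m and z of honey_jar in the frame of mat_hex between 0.001 and 0.009 m and angle between the x axis of butter_dish and the x axis of mat_rect, either way round below 0.22 rad); the robot touches nothing.
It fails at once if one of the four things is tipped over (leans more than 40 degrees) (angle between any of butter_dish, egg_cup, salt_box, honey_jar's own z axis and vertical above 0.7 rad).
It fails at once if one of the four things is dropped or thrown (moves faster than 0.75 m/s, a fall of about 3 cm, with no finger on it) ((linear speed of butter_dish above 0.75 m/s and contact force between butter_dish and the fingers below 0.02 N) or (linear speed of egg_cup above 0.75 m/s and contact force between egg_cup and the fingers below 0.02 N) or (linear speed of salt_box above 0.75 m/s and contact force between salt_box and the fingers below 0.02 N) or (linear speed of honey_jar above 0.75 m/s and contact force between honey_jar and the fingers below 0.02 N)).
It fails at once if the pepper mill is moved by more than 30 mm or tipped over (distance of pepper_mill from where it was at the start of the episode above 0.03 m or angle between pepper_mill's own z axis and vertical above 0.5 rad).
It also fails if it takes over 136 s, if anything falls off the work surface, if the arm or the gripper's body presses on something with over 40 N, if the wrist force passes 120 N, or if a joint passes its speed limit or range.

## Robot

A 6-joint arm with a two-finger parallel gripper is mounted at the origin on the work surface. World frame = base frame: x ahead of the robot, y to its left, z up, the work surface at z = 0. Lengths are in mm, angles in rad, forces in N, time in s.
With the tool pointing down it reaches from about 350 to 850 mm from the base axis. Payload 8.1 kg.
Tool frame: the origin (TCP) lies at the very end of the fingers, on their centre line; the grasp point (between the pads) lies 19 mm behind it; z points along the fingers, y is the line along which they close (so a half turn about z gives the same grasp; the last joint's range is limited). The gripper opens to 93 mm and grips with 3 to 60 N. Pads are 15 mm wide; open, the fingers measure 128 mm over their backs; the gripper's body (75 mm by 188 mm) begins 65 mm behind the grasp point.
Start: joints at [1.016, 0.13, 1.488, -0, 1.523, -0.085], TCP at [271.605, 535.01, 218.635] pointing down, gripper open.
Joint ranges: [-2.96, 2.96], [-0.89, 2.26], [0.02, 2.5], [-1.34, 4.48], [0, 2.73], [-2.66, 2.66]. Speed limits (rad/s): [2.39, 2.39, 2.79, 3.14, 3.14, 3.14].

## Interface

Orientations are given as a unit quaternion [x, y, z, w].
In Python, from plant import robot gives the robot as it stands. The module is installed in compiled form; this text tells all that it offers.
- The arm moves only by the tool play_rows, never from a script. Its argument "increments" is text: rows parted by semicolons, each of 5 numbers parted by spaces: the shift along the tool's x, y, z in mm, then the turn about the tool's z in rad, then the closure, from -1 (fully open) to 1 (shut). A call has exactly 5 rows; each row shifts and turns the commanded pose from where the row before left it, along the tool's axes as they then stand; what a row does not reach is not made up. A row lasts 1/8 s, in which the tool goes at most 62.5 mm and 10.7 degrees, less where a joint would pass 70% of its speed; a pose out of reach is approached as far as the arm can. A call with a gripper value outside its range is refused whole. The fingers move at their own pace and stop on an object; "newtons" is the grip in N (left out, the last holds). Time passes only in rows, so rows that do not move let the fingers close, or fill a call up. It gives the time, the measured TCP pose, the force, the opening and the grip force at its end, in the units of the state.
- robot.sense(): the state, without advancing time (a new reading comes with each control period).
- robot.camera(name): name is "scene" or "top"; returns the picture (384x512x3 uint8, blue, green, red); there is no depth.
- robot.camera_model(name): a dict with "fx", "fy", "cx", "cy" (pixels), "k1" (the pictures are not rectified: a ray, as slopes to the right and down, at radius r is drawn at 1 + k1 r^2 times it, then the intrinsics apply), "world_from_camera" (4x4, takes a point from camera to world coordinates). Camera axes: x right, y down, z forward; pixel columns grow to the right and rows downward; lengths in mm; the calibration is good to about 2 mm. A picture is of the moment at which its call begins. camera_model takes no time and is no camera call.
- robot.finish_job(): hands the job in; it is judged then, once.
Trained networks look in the newest picture that a camera, given by its name, has taken for a name from the list of things; names that differ only in an ending like _2 or _b are one class to them, and where a whole thing is asked for, a point or a joint stands for the part that bears it (a point fixed in the world has none). Each returns a list of dicts, best first, with "score" (0 to 1); they miss things now and then, are a little off and sometimes report something else, mostly with a low value. They report only what shows in the picture. A call takes as long as a camera call.
- robot.search_frame(camera, name): "uv" ([column, row] in pixels, amid what is visible of it).
- robot.place_of(camera, name): "uv" ([column, row] in pixels: a listed point, or the origin of a listed thing).
The state is a dict: "clock": time; "q": joint angles; "joint_velocities": joint speeds; "joint_torque": joint torques, N m; "eef_pos": TCP position; "tool_rot": TCP orientation; "contact_force": force on the tool from outside, world axes, zero at the start; "torque": the same for the moment, N m; "gripper_width": finger opening in mm; "grip_force": force on a finger pad.
Only numpy, scipy, OpenCV 4.12 (cv2) and the standard library are available. Lean on these libraries where they do the work, as an engineer would, in place of code of your own. Each camera call takes 0.05 s, during which the arm holds its last target. There are 200 camera calls.

## Working session

There is one attempt and no reset: what is moved stays moved. The work goes in short steps, Python scripts to look and compute and a tool call to move; the robot and the scene stay as the last step left them, time stands still between calls to the robot, and variables do not carry over. Pictures are saved under pics/ and viewed, at most 14 in all, crops included, and the job is handed in when it is done.

Besides the shell and the picture viewer there is one more tool, called after "Request:" as name(argument=value, ...), one argument or row to a line, values as JSON. play_rows: Moves the arm, as the interface text tells. Its arguments: {"type":"object","properties":{"increments":{"type":"string"},"newtons":{"type":"number"}},"required":["increments"]}

```bash
mkdir -p pics; ls; cat > h.py <<'E'
import numpy as np, cv2
from plant import robot
def ray(cam,uv):
    m=robot.camera_model(cam)
    K=np.array([[m["fx"],0,m["cx"]],[0,m["fy"],m["cy"]],[0,0,1.]])
    p=cv2.undistortPoints(np.array([[uv]],float),K,np.array([m["k1"],0,0,0,0.]))[0,0]
    T=np.array(m["world_from_camera"]); return T[:3,3],T[:3,:3]@np.array([p[0],p[1],1])
def at(cam,uv,z):
    o,d=ray(cam,uv); return (o+d*(z-o[2])/d[2]).round(1)
def proj(cam,P):
    m=robot.camera_model(cam); T=np.array(m["world_from_camera"])
    p=T[:3,:3].T@(np.array(P,float)-T[:3,3]); x,y=p[:2]/p[2]; s=1+m["k1"]*(x*x+y*y)
    return m["fx"]*x*s+m["cx"],m["fy"]*y*s+m["cy"]
E
python3 - <<'E'
from h import *
s=robot.sense(); print(s["eef_pos"],s["tool_rot"],s["clock"])
for c in("top","scene"):
    cv2.imwrite(f"pics/{c}0.png",robot.camera(c)); m=robot.camera_model(c); print(c,m)
Z=dict(butter_dish=5,egg_cup=5,salt_box=5,honey_jar=5,mat_rect=0,mat_round=0,mat_square=0,mat_hex=0,board=0,pepper_mill=0)
for c in("top","scene"):
  for n,z in Z.items():
    print(c,n,[(round(r["score"],2),np.round(r["uv"]).tolist(),at(c,r["uv"],z)[:2].tolist()) for r in robot.place_of(c,n)[:2]])
E
```

```text
pics
[271.3291052  534.53082346 217.58575758] [ 2.32747273e-01  9.72536832e-01 -8.56294783e-04 -2.89318509e-04] 0.0
top {'fx': 457.8325468875124, 'fy': 457.8325468875124, 'cx': 255.04124960804262, 'cy': 191.2875495546001, 'k1': -0.10860655138677347, 'world_from_camera': array([[-2.62692077e-02, -9.96891473e-01,  7.42786675e-02,
         4.30174916e+02],
       [-9.99611520e-01,  2.55031906e-02, -1.12426541e-02,
         1.87840145e+01],
       [ 9.31336301e-03, -7.45451473e-02, -9.97174148e-01,
         1.39600657e+03],
       [ 0.00000000e+00,  0.00000000e+00,  0.00000000e+00,
         1.00000000e+00]])}
scene {'fx': 452.27944828155324, 'fy': 452.27944828155324, 'cx': 248.34448807789838, 'cy': 195.5866483963307, 'k1': -0.0236625466033765, 'world_from_camera': array([[ 3.43448637e-01,  5.86280214e-01, -7.33701945e-01,
         1.44542826e+03],
       [ 9.38929042e-01, -2.32092323e-01,  2.54057883e-01,
        -2.93896490e+02],
       [-2.13374785e-02, -7.76149898e-01, -6.30187311e-01,
         8.20229263e+02],
       [ 0.00000000e+00,  0.00000000e+00,  0.00000000e+00,
         1.0000
[... 658 characters left out ...]
], [652.9, -14.7])]
scene butter_dish [(0.95, [341.0, 162.0], [448.4, 359.2])]
scene egg_cup [(0.9, [235.0, 176.0], [393.7, 29.6]), (0.42, [89.0, 215.0], [415.3, -402.5])]
scene salt_box [(0.73, [91.0, 217.0], [426.2, -399.6])]
scene honey_jar [(0.67, [324.0, 210.0], [631.8, 207.0])]
scene mat_rect [(0.82, [234.0, 184.0], [424.7, 13.9]), (0.64, [234.0, 178.0], [395.3, 24.4])]
scene mat_round [(0.67, [343.0, 160.0], [433.5, 375.3])]
scene mat_square [(0.94, [323.0, 212.0], [633.5, 203.0])]
scene mat_hex [(0.84, [90.0, 217.0], [418.1, -402.8]), (0.17, [253.0, 237.0], [653.7, -11.2])]
scene board [(0.87, [186.0, 251.0], [641.3, -184.8])]
scene pepper_mill [(0.84, [253.0, 236.0], [650.1, -8.2])]
```

```bash
python3 - <<'E'
import cv2,numpy as np
a=cv2.imread("pics/top0.png")
f=lambda x,y,w,h:cv2.resize(a[y:y+h,x:x+w],None,fx=4,fy=4,interpolation=cv2.INTER_CUBIC)
cv2.imwrite("pics/a.png",np.hstack([f(90,180,100,75),f(340,180,100,75)]))
cv2.imwrite("pics/b.png",np.vstack([f(165,120,200,70),f(165,190,200,70)]))
E
```

```text
(no output)
```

View pics/top0.png

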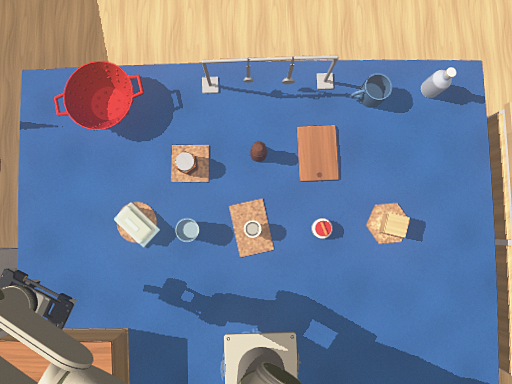

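View pics/a.png

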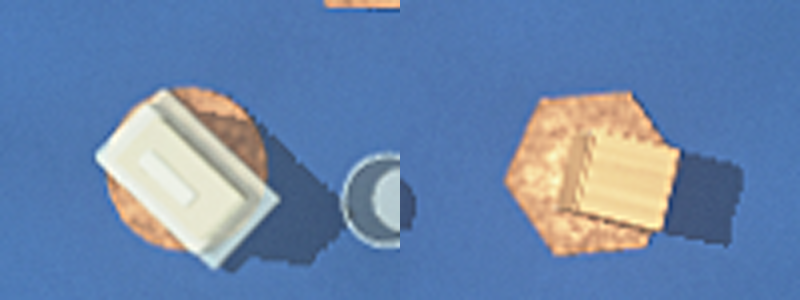

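View pics/b.png

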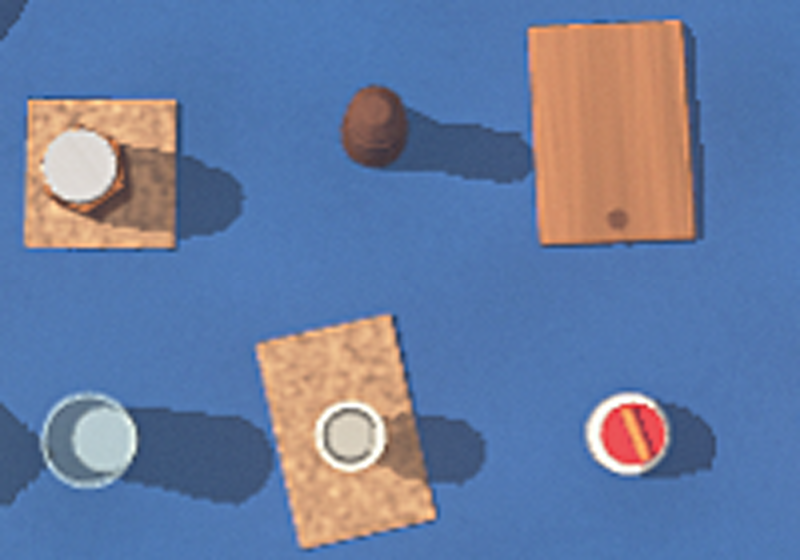

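View pics/scene0.png

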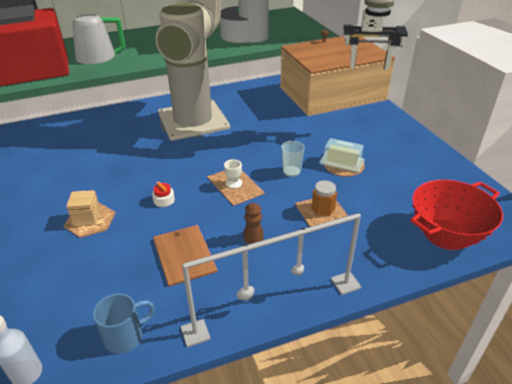

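The top view shows the butter on the round mat, egg cup on the oblong, salt on the hexagonal and honey on the square. The mill is near (260,153), the board near (318,155), the glass near (187,230), and the timer near (321,228). So there are two swaps: egg with butter, and salt with honey.

```bash
cat >> h.py <<'E'
def go(x,y,z,yaw=None):
    "rows needed from the measured pose: turn first, then shift in tool axes (after the turn)"
    s=robot.sense(); p=s["eef_pos"]; qx,qy=s["tool_rot"][:2]; psi=np.arctan2(2*qx*qy,2*qx*qx-1)
    turn=0
    if yaw is not None: turn=-((yaw+np.pi/2-psi+np.pi/2)%np.pi-np.pi/2)
    d=np.array([x,y,z])-p
    f=lambda a:np.round([d[0]*np.cos(a)+d[1]*np.sin(a),d[0]*np.sin(a)-d[1]*np.cos(a),-d[2]],1)
    print("pos",p.round(1),"t",s["clock"],"turn",round(turn,3),"shift now",f(psi),"after turn",f(psi-turn),"fingeryaw",round(psi-np.pi/2,3),"q6",round(s["q"][5],2))
E
python3 - <<'E'
from h import *
def P(ox,oy,pts,z): return np.array([at("top",[ox+(x+.5)/4-.5,oy+(y+.5)/4-.5],z)[:2] for x,y in pts])
def show(n,q):
    e=np.roll(q,-1,0)-q; print(n,"c",q.mean(0).round(1),"len",np.linalg.norm(e,axis=1).round(),"ang",np.arctan2(e[:,1],e[:,0]).round(3))
A=(90,180);A2=(240,180);B=(165,120)
show("matround",P(*A,[(106,168),(187,86),(268,168),(187,250)],5))
show("mathex",P(*A2,[(543,99),(632,92),(648,246),(555,256)],5))
show("matsq",P(*B,[(27,99),(177,100),(176,249),(24,247)],5))
show("matrect",P(*B,[(256,343),(391,314),(436,519),(302,549)],5))
show("board",P(*B,[(528,28),(682,20),(694,241),(540,244)],12))
show("salt",P(*A2,[(588,137),(680,150),(664,232),(577,212)],76))
show("butterbase",P(*A,[(215,270),(280,200)],13)); print(P(*A,[(168,178)],77))
show("ridge",P(*A,[(148,148),(198,194),(187,207),(138,160)],77))
print("egg",P(*B,[(350,436)],75),"honey",P(*B,[(80,165)],84), "glass",P(*B,[(89,440)],90),"mill",P(*B,[(376,103)],110))
# silhouettes projected for honey at angles
im=cv2.imread("pics/scene0.png"); f=lambda x,y,w,h,k:cv2.resize(im[y:y+h,x:x+w],None,fx=k,fy=k,interpolation=cv2.INTER_CUBIC)
hy=P(*B,[(80,165)],84)[0]
T=cv2.imread("pics/top0.png"); tiles=[]
def hexd(img,cam,a,o,k):
    for z in(5,67):
        v=[np.array(proj(cam,[hy[0]+33.5*np.cos(a+np.pi/6+i*np.pi/3),hy[1]+33.5*np.sin(a+np.pi/6+i*np.pi/3),z]))for i in range(6)]
        cv2.polylines(img,[np.int32((np.array(v)-o+.5)*k)],True,(0,255,0),1)
for a in (None,0,.26,.52,.785):
    i1=f(300,170,50,50,5); i2=cv2.resize(T[140:190,165:215],None,fx=5,fy=5,interpolation=cv2.INTER_CUBIC)
    if a is not None: hexd(i1,"scene",a,[300,170],5); hexd(i2,"top",a,[165,140],5)
    tiles.append(np.vstack([i1,i2]))
cv2.imwrite("pics/hex.png",np.hstack(tiles[:3])); 
E
```

```text
matround c [450.4 367.3] len [88. 89. 88. 89.] ang [-0.802 -2.374  2.339  0.772]
mathex c [ 426.  -403.3] len [ 70. 119.  73. 120.] ang [-1.521 -3.08   1.642  0.037]
matsq c [625.8 200.6] len [116. 115. 116. 114.] ang [-1.605  3.117  1.531 -0.031]
matrect c [424.4  17.7] len [105. 159. 104. 160.] ang [-1.384 -2.953  1.764  0.196]
board c [ 646.7 -191. ] len [120. 172. 118. 167.] ang [-1.538 -3.131  1.566  0.02 ]
salt c [ 418.5 -405.8] len [69. 61. 66. 55.] ang [-1.739  2.897  1.318 -0.191]
butterbase c [398.6 319.5] len [72. 72.] ang [-0.772  2.37 ]
[[442.4 363.1]]
ridge c [443.  363.4] len [50. 12. 50. 11.] ang [-2.323  2.414  0.797 -0.716]
egg [[421.1  15.1]] honey [[621.3 205.3]] glass [[423. 201.]] mill [[656.5  -9.3]]
```

View pics/hex.png

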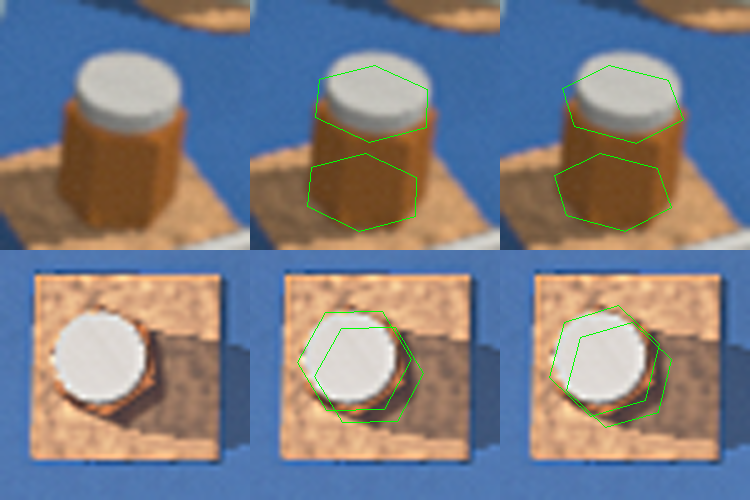

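Centres and angles all fit the given sizes. In the scene view the honey's front flat faces the camera, so its flats lie at about 0.50 rad mod 60°. Start with the egg cup.

```bash
python3 -c "
from h import *
go(421,15,218)"
```

```text
pos [271.6 535.  218.7] t 1.1 turn 0 shift now [-368.6 -396.1    0.7] after turn [-368.6 -396.1    0.7] fingeryaw 1.101 q6 -0.09
```

Request:
play_rows(
  increments="-37 -40 0 0 -1;-37 -40 0 0 -1;-37 -40 0 0 -1;-37 -40 0 0 -1;-37 -40 0 0 -1",
  newtons=15,
)

```text
clock: 1.72
eef_pos: [346.3, 271.4, 218.8]
tool_rot: [0.233, 0.973, 0.0, 0.0]
contact_force: [1.5, -0.6, -0.0]
gripper_width: 93.2
grip_force: 0.0
```

Request:
play_rows(
  increments="-37 -40 0 0 -1;-37 -40 0 0 -1;-37 -40 0 0 -1;-37 -40 0 0 -1;-35 -36 0 0 -1",
)

```text
clock: 2.35
eef_pos: [420.8, 13.4, 219.0]
tool_rot: [0.233, 0.972, 0.0, 0.001]
contact_force: [0.6, 1.3, -0.2]
gripper_width: 93.1
grip_force: 0.0
```

```bash
python3 -c "
from h import *
go(421,15,43)"
```

```text
pos [420.8  13.4 219. ] t 2.35 turn 0 shift now [  0.5   1.5 176. ] after turn [  0.5   1.5 176. ] fingeryaw 1.101 q6 -1.19
```

Request:
play_rows(
  increments="1 1 44 0 -1;0 0 44 0 -1;0 0 44 0 -1;0 0 34 0 -1;0 0 10 0 -1",
)

```text
clock: 2.98
eef_pos: [418.1, 16.8, 40.6]
tool_rot: [0.233, 0.973, -0.0, -0.002]
contact_force: [0.1, 0.5, 0.2]
gripper_width: 92.7
grip_force: 0.0
```

Request:
play_rows(
  increments="0 0 0 0 0.2;0 0 0 0 0.6;0 0 0 0 1;0 0 0 0 1;0 0 0 0 1",
)

```text
clock: 3.6
eef_pos: [420.3, 16.6, 43.0]
tool_rot: [0.233, 0.973, 0.0, 0.0]
contact_force: [0.4, -0.2, 2.5]
gripper_width: 47.8
grip_force: 14.9
```

Request:
play_rows(
  increments="0 0 0 0 1;0 0 -10 0 1;0 0 -30 0 1;0 0 -45 0 1;0 0 -45 0 1",
)

```text
clock: 4.22
eef_pos: [419.5, 16.8, 174.2]
tool_rot: [0.233, 0.973, 0.0, -0.0]
contact_force: [0.3, 0.0, -0.9]
gripper_width: 48.2
grip_force: 14.9
```

```bash
python3 -c "
from h import *
s=robot.sense();print(s['gripper_width'],s['grip_force'])
go(647,-191,183)"
```

```text
48.21118751159352 14.881891967525007
pos [419.5  16.8 174.2] t 4.225 turn 0 shift now [-296.9  -82.3   -8.8] after turn [-296.9  -82.3   -8.8] fingeryaw 1.101 q6 -1.18
```

Request:
play_rows(
  increments="-20 -6 0 0 1;-44 -12 -5 0 1;-56 -16 -4 0 1;-56 -16 0 0 1;-56 -16 0 0 1",
)

```text
clock: 4.85
eef_pos: [598.3, -148.5, 182.1]
tool_rot: [0.233, 0.973, 0.0, 0.0]
contact_force: [0.3, -0.6, 0.9]
gripper_width: 47.9
grip_force: 14.9
```

Request:
play_rows(
  increments="-44 -12 0 0 1;-21 -4 0 0 1;0 0 0 0 1;0 0 35 0 1;0 0 45 0 1",
)

```text
clock: 5.48
eef_pos: [648.3, -190.4, 103.0]
tool_rot: [0.232, 0.973, -0.0, 0.002]
contact_force: [0.2, 0.0, -1.2]
gripper_width: 48.7
grip_force: 14.9
```

```bash
python3 -c "
from h import *
go(647,-191,51)"
```

```text
pos [ 648.3 -190.4  103. ] t 5.475 turn 0 shift now [ 0.9 -1.1 52. ] after turn [ 0.9 -1.1 52. ] fingeryaw 1.102 q6 -1.46
```

Request:
play_rows(
  increments="0 0 30 0 1;0 0 14 0 1;0 0 5 0 1;0 0 2 0 1;0 0 0 0 1",
)

```text
clock: 6.1
eef_pos: [648.6, -191.2, 52.2]
tool_rot: [0.233, 0.973, -0.0, 0.001]
contact_force: [0.4, -0.5, -1.1]
gripper_width: 48.2
grip_force: 14.9
```

Request:
play_rows(
  increments="0 0 2 0 1;0 0 0 0 1;0 0 0 0 0.4;0 0 0 0 0;0 0 0 0 -1",
)

```text
clock: 6.72
eef_pos: [648.1, -191.1, 49.2]
tool_rot: [0.233, 0.973, -0.0, 0.0]
contact_force: [0.6, -0.5, -0.3]
gripper_width: 54.6
grip_force: 0.0
```

Request:
play_rows(
  increments="0 0 0 0 -1;0 0 0 0 -1;0 0 -40 0 -1;0 0 -50 0 -1;0 0 -50 0 -1",
)

```text
clock: 7.35
eef_pos: [647.4, -190.7, 189.6]
tool_rot: [0.233, 0.973, 0.0, -0.0]
contact_force: [0.4, -0.1, -1.3]
gripper_width: 93.0
grip_force: 0.0
```

```bash
python3 -c "
from h import *
go(442.5,363.5,190,-.77)
cv2.imwrite('pics/c.png',robot.camera('scene')); cv2.imwrite('pics/ct.png',robot.camera('top'))
for c in('top','scene'): print([(r['score'],at(c,r['uv'],12)) for r in robot.place_of(c,'egg_cup')])"
```

```text
pos [ 647.4 -190.7  189.6] t 7.35 turn -1.271 shift now [ 4.335e+02  4.014e+02 -4.000e-01] after turn [-2.553e+02  5.329e+02 -4.000e-01] fingeryaw 1.101 q6 -1.46
[(0.57, array([ 641.3, -192.2,   12. ]))]
[(0.9, array([ 646.1, -190.3,   12. ]))]
```

Request:
play_rows(
  increments="43 40 0 0 -1;43 40 0 0 -1;43 40 0 0 -1;43 40 0 0 -1;43 40 0 0 -1",
)

```text
clock: 8.18
eef_pos: [544.4, 86.3, 186.3]
tool_rot: [0.233, 0.973, -0.0, -0.002]
contact_force: [0.2, 0.7, 0.2]
gripper_width: 92.8
grip_force: 0.0
```

Request:
play_rows(
  increments="43 40 0 0 -1;43 40 0 0 -1;43 40 0 0 -1;43 40 0 0 -1;43 40 0 0 -1",
)

```text
clock: 8.8
eef_pos: [443.5, 361.5, 186.4]
tool_rot: [0.233, 0.973, -0.001, -0.001]
contact_force: [0.8, -0.1, 0.8]
gripper_width: 92.8
grip_force: 0.0
```

Request:
play_rows(
  increments="0 0 0 -0.18 -1;0 0 0 -0.18 -1;0 0 0 -0.18 -1;0 0 0 -0.18 -1;0 0 10 -0.18 -1",
)

```text
clock: 9.43
eef_pos: [444.8, 360.1, 177.0]
tool_rot: [-0.216, 0.976, -0.0, -0.001]
contact_force: [-0.3, -1.5, -0.4]
gripper_width: 92.8
grip_force: 0.0
```

Request:
play_rows(
  increments="0 0 30 -0.18 -1;0 0 0 -0.18 -1;0 0 0 0 -1;0 0 0 0 -1;0 0 0 0 -1",
)

```text
clock: 10.05
eef_pos: [445.5, 360.5, 148.8]
tool_rot: [-0.384, 0.923, 0.0, 0.0]
contact_force: [0.3, 0.7, 0.2]
gripper_width: 93.1
grip_force: 0.0
```

```bash
python3 -c "
from h import *
go(442.5,363.5,33,-.77)"
```

```text
pos [445.5 360.5 148.8] t 10.05 turn -0.013 shift now [ -0.    4.3 115.8] after turn [-1.000e-01  4.300e+00  1.158e+02] fingeryaw -3.925 q6 -1.77
```

Request:
play_rows(
  increments="0 4 30 -0.01 -1;0 0 36 0 -1;0 0 30 0 -1;0 0 16 0 -1;0 0 4 0 -1",
  newtons=30,
)

```text
clock: 10.68
eef_pos: [442.2, 363.0, 32.0]
tool_rot: [-0.389, 0.921, -0.0, -0.001]
contact_force: [0.2, 0.1, 0.3]
gripper_width: 93.1
grip_force: 0.0
```

Request:
play_rows(
  increments="0 0 0 0 0;0 0 0 0 0.4;0 0 0 0 1;0 0 0 0 1;0 0 0 0 1",
)

```text
clock: 11.3
eef_pos: [442.9, 363.4, 33.2]
tool_rot: [-0.389, 0.921, 0.0, 0.0]
contact_force: [-0.4, -1.3, 3.7]
gripper_width: 57.8
grip_force: 30.0
```

Request:
play_rows(
  increments="0 0 0 0 1;0 0 -10 0 1;0 0 -30 0 1;0 0 -45 0 1;0 0 -45 0 1",
)

```text
clock: 11.92
eef_pos: [441.6, 362.6, 162.9]
tool_rot: [-0.39, 0.921, -0.0, -0.001]
contact_force: [-0.2, 0.8, -6.0]
gripper_width: 57.9
grip_force: 30.0
```

```bash
python3 -c "
from h import *
go(424.4,17.7,163,-1.38)"
```

```text
pos [441.6 362.6 162.9] t 11.925 turn 0.609 shift now [ 2.594e+02 -2.279e+02 -1.000e-01] after turn [ 8.230e+01 -3.354e+02 -1.000e-01] fingeryaw -3.912 q6 -1.77
```

Request:
play_rows(
  increments="13 -11 0 0 1;26 -23 0 0 1;39 -34 0 0 1;44 -39 0 0 1;44 -39 0 0 1",
)

```text
clock: 12.55
eef_pos: [429.4, 139.9, 159.8]
tool_rot: [-0.39, 0.921, 0.0, -0.002]
contact_force: [1.0, -0.5, -4.8]
gripper_width: 57.7
grip_force: 30.0
```

Request:
play_rows(
  increments="42 -36 0 0 1;31 -27 0 0 1;20 -19 0 0 1;0 0 0 0.1 1;0 0 0 0.15 1",
)

```text
clock: 13.18
eef_pos: [423.6, 17.6, 159.8]
tool_rot: [-0.269, 0.963, 0.001, -0.002]
contact_force: [0.4, 0.2, -5.0]
gripper_width: 57.8
grip_force: 30.0
```

Request:
play_rows(
  increments="0 0 0 0.15 1;0 0 20 0.13 1;0 0 40 0.08 1;0 0 30 0 1;0 0 0 0 1",
)

```text
clock: 13.8
eef_pos: [420.9, 18.5, 68.0]
tool_rot: [-0.095, 0.995, 0.001, -0.005]
contact_force: [-1.6, -0.5, -4.4]
gripper_width: 57.6
grip_force: 30.0
```

```bash
python3 -c "
from h import *
go(424.4,17.7,34,-1.38)"
```

```text
pos [420.9  18.5  68. ] t 13.8 turn -0.001 shift now [-3.3 -1.4 34. ] after turn [-3.3 -1.4 34. ] fingeryaw -4.522 q6 -1.84
```

Request:
play_rows(
  increments="0 0 20 0 1;0 0 8 0 1;0 0 2 0 1;0 0 0 0 1;0 0 0 0 1",
)

```text
clock: 14.42
eef_pos: [426.3, 18.5, 43.4]
tool_rot: [-0.095, 0.995, -0.0, 0.001]
contact_force: [0.6, -0.5, -4.9]
gripper_width: 57.7
grip_force: 30.0
```

```bash
python3 -c "
from h import *
go(424.4,17.7,34,-1.38)"
```

```text
pos [426.3  18.5  43.4] t 14.425 turn -0.0 shift now [ 2.  -0.5  9.4] after turn [ 2.  -0.5  9.4] fingeryaw -4.522 q6 -1.84
```

Request:
play_rows(
  increments="2 0 5 0 1;0 0 3 0 1;0 0 1 0 1;0 0 1 0 1;0 0 0 0 1",
)

```text
clock: 15.05
eef_pos: [423.8, 18.2, 33.2]
tool_rot: [-0.095, 0.995, -0.0, -0.0]
contact_force: [-5.6, 0.2, 3.4]
gripper_width: 58.2
grip_force: 30.0
```

Contact is felt, so I release.

Request:
play_rows(
  increments="0 0 0 0 1;0 0 0 0 0.3;0 0 0 0 0;0 0 0 0 -1;0 0 0 0 -1",
)

```text
clock: 15.68
eef_pos: [424.5, 18.1, 33.1]
tool_rot: [-0.095, 0.995, -0.0, 0.001]
contact_force: [0.1, 0.3, -0.0]
gripper_width: 73.4
grip_force: 0.0
```

Request:
play_rows(
  increments="0 0 0 0 -1;0 0 0 0 -1;0 0 -40 0 -1;0 0 -60 0 -1;0 0 -60 0 -1",
)

```text
clock: 16.3
eef_pos: [423.2, 18.2, 194.1]
tool_rot: [-0.095, 0.995, 0.0, -0.0]
contact_force: [0.3, -0.1, -0.6]
gripper_width: 92.9
grip_force: 0.0
```

```bash
python3 -c "
from h import *
go(648,-191,190)"
```

```text
pos [423.2  18.2 194.1] t 16.3 turn 0 shift now [-181.2 -247.9    4.1] after turn [-181.2 -247.9    4.1] fingeryaw -4.522 q6 -1.84
```

Request:
play_rows(
  increments="-30 -41 0 0 -1;-36 -50 0 0 -1;-36 -50 0 0 -1;-36 -50 0 0 -1;-36 -50 0 0 -1",
)

```text
clock: 16.92
eef_pos: [641.5, -187.1, 192.3]
tool_rot: [-0.095, 0.995, 0.0, 0.0]
contact_force: [1.1, 1.0, 0.2]
gripper_width: 92.7
grip_force: 0.0
```

Request:
play_rows(
  increments="-7 -7 0 0 -1;0 0 0 0 -1;0 0 20 0 -1;0 0 40 0 -1;0 0 0 0 -1",
  newtons=15,
)

```text
clock: 17.55
eef_pos: [644.8, -188.8, 128.0]
tool_rot: [-0.095, 0.995, 0.002, -0.004]
contact_force: [-0.8, 0.7, 0.4]
gripper_width: 93.1
grip_force: 0.0
```

```bash
python3 -c "
from h import *
go(648,-191,50)"
```

```text
pos [ 644.8 -188.8  128. ] t 17.55 turn 0 shift now [-2.8 -2.8 78. ] after turn [-2.8 -2.8 78. ] fingeryaw -4.521 q6 -2.12
```

Request:
play_rows(
  increments="0 -2 25 0 -1;0 0 30 0 -1;0 0 15 0 -1;0 0 5 0 -1;0 0 0 0 -1",
)

```text
clock: 18.18
eef_pos: [649.2, -193.1, 58.7]
tool_rot: [-0.095, 0.995, -0.0, 0.0]
contact_force: [-1.0, -0.3, -0.0]
gripper_width: 92.7
grip_force: 0.0
```

Request:
play_rows(
  increments="0 0 0 0 0.2;0 0 0 0 0.4;0 0 0 0 1;0 0 0 0 1;0 0 0 0 1",
)

```text
clock: 18.8
eef_pos: [648.8, -193.1, 57.6]
tool_rot: [-0.095, 0.995, -0.0, -0.0]
contact_force: [0.9, 0.3, 0.6]
gripper_width: 48.7
grip_force: 14.7
```

Request:
play_rows(
  increments="0 0 0 0 1;0 0 -10 0 1;0 0 -30 0 1;0 0 -45 0 1;0 0 -50 0 1",
)

```text
clock: 19.42
eef_pos: [648.2, -192.8, 193.8]
tool_rot: [-0.095, 0.995, 0.0, -0.001]
contact_force: [0.6, 0.1, -1.1]
gripper_width: 48.4
grip_force: 14.7
```

```bash
python3 -c "
from h import *
go(450.4,367.3,183)"
```

```text
pos [ 648.2 -192.8  193.8] t 19.425 turn 0 shift now [ 88.4 587.4  10.8] after turn [ 88.4 587.4  10.8] fingeryaw -4.522 q6 -2.13
```

Request:
play_rows(
  increments="3 20 0 0 1;6 40 0 0 1;8 52 0 0 1;8 54 0 0 1;8 54 0 0 1",
)

```text
clock: 20.05
eef_pos: [574.1, 18.2, 193.5]
tool_rot: [-0.095, 0.995, 0.0, 0.0]
contact_force: [0.4, 1.0, -0.9]
gripper_width: 48.7
grip_force: 14.7
```

Request:
play_rows(
  increments="8 54 0 0 1;8 54 0 0 1;8 54 0 0 1;8 54 0 0 1;8 54 0 0 1",
)

```text
clock: 20.68
eef_pos: [483.8, 275.9, 193.6]
tool_rot: [-0.095, 0.995, 0.0, 0.001]
contact_force: [0.1, 0.1, -0.5]
gripper_width: 48.7
grip_force: 14.7
```

Request:
play_rows(
  increments="8 52 0 0 1;5 33 0 0 1;2 12 0 0 1;0 0 30 0 1;0 0 30 0 1",
)

```text
clock: 21.3
eef_pos: [452.1, 366.5, 132.9]
tool_rot: [-0.095, 0.995, 0.0, 0.001]
contact_force: [-0.5, -0.7, -2.0]
gripper_width: 48.6
grip_force: 14.7
```

```bash
python3 -c "
from h import *
go(450.4,367.3,51)"
```

```text
pos [452.1 366.5 132.9] t 21.3 turn 0 shift now [ 1.5  1.2 81.9] after turn [ 1.5  1.2 81.9] fingeryaw -4.522 q6 -1.17
```

Request:
play_rows(
  increments="1 1 35 0 1;0 0 27 0 1;0 0 12 0 1;0 0 3 0 1;0 0 0 0 1",
)

```text
clock: 21.92
eef_pos: [451.0, 367.8, 56.8]
tool_rot: [-0.095, 0.995, 0.0, 0.001]
contact_force: [0.8, 0.1, -0.7]
gripper_width: 48.3
grip_force: 14.7
```

Request:
play_rows(
  increments="0 0 1 0 1;0 0 1 0 1;0 0 1 0 1;0 0 0 0 1;0 0 0 0 1",
)

```text
clock: 22.55
eef_pos: [450.2, 367.5, 52.6]
tool_rot: [-0.095, 0.995, -0.0, -0.0]
contact_force: [-0.2, 0.4, -0.8]
gripper_width: 49.0
grip_force: 14.7
```

Request:
play_rows(
  increments="0 0 1 0 1;0 0 1 0 1;0 0 0 0 1;0 0 0 0 1;0 0 0 0 1",
)

```text
clock: 23.18
eef_pos: [450.2, 367.5, 50.6]
tool_rot: [-0.095, 0.995, -0.0, -0.0]
contact_force: [-0.0, -0.2, -1.2]
gripper_width: 48.8
grip_force: 14.7
```

Request:
play_rows(
  increments="0 0 0 0 0.4;0 0 0 0 0.2;0 0 0 0 -0.5;0 0 0 0 -1;0 0 0 0 -1",
)

```text
clock: 23.8
eef_pos: [450.2, 367.5, 50.7]
tool_rot: [-0.095, 0.995, 0.0, 0.0]
contact_force: [-0.4, -0.4, 1.3]
gripper_width: 74.0
grip_force: 0.0
```

Request:
play_rows(
  increments="0 0 0 0 -1;0 0 0 0 -1;0 0 -40 0 -1;0 0 -55 0 -1;0 0 -55 0 -1",
)

```text
clock: 24.42
eef_pos: [449.9, 367.3, 202.0]
tool_rot: [-0.095, 0.995, -0.0, -0.0]
contact_force: [0.5, 0.6, 1.1]
gripper_width: 92.9
grip_force: 0.0
```

```bash
python3 -c "
from h import *
go(418,-407,200,-.214)
go(418,-407,200,1.357)"
```

```text
pos [449.9 367.3 202. ] t 24.425 turn -1.167 shift now [ 177.6 -754.3    2. ] after turn [ 763.4 -133.3    2. ] fingeryaw -4.522 q6 -1.16
pos [449.9 367.3 202. ] t 24.425 turn 0.404 shift now [ 177.6 -754.3    2. ] after turn [-133.1 -763.4    2. ] fingeryaw -4.522 q6 -1.16
```

Request:
play_rows(
  increments="13 -54 0 0 -1;13 -54 0 0 -1;13 -54 0 0 -1;13 -54 0 0 -1;13 -54 0 0 -1",
)

```text
clock: 25.05
eef_pos: [437.1, 88.5, 200.8]
tool_rot: [-0.095, 0.995, -0.0, 0.0]
contact_force: [0.3, 0.1, 0.7]
gripper_width: 92.6
grip_force: 0.0
```

Request:
play_rows(
  increments="13 -54 0 0 -1;13 -54 0 0 -1;13 -54 0 0 -1;13 -54 0 0 -1;13 -54 0 0 -1",
)

```text
clock: 25.68
eef_pos: [424.3, -189.2, 201.0]
tool_rot: [-0.095, 0.995, -0.0, 0.0]
contact_force: [1.1, 0.5, 1.0]
gripper_width: 93.0
grip_force: 0.0
```

Request:
play_rows(
  increments="13 -54 0 0 -1;13 -54 0 0 -1;12 -54 0 0 -1;10 -52 0 0 -1;0 0 0 0 -1",
)

```text
clock: 26.3
eef_pos: [416.8, -409.5, 199.6]
tool_rot: [-0.093, 0.996, 0.0, -0.001]
contact_force: [-0.1, 0.5, 0.2]
gripper_width: 93.0
grip_force: 0.0
```

Request:
play_rows(
  increments="0 0 0 0.14 -1;0 0 20 0.14 -1;0 0 20 0.12 -1;0 0 0 0 -1;0 0 0 0 -1",
)

```text
clock: 26.92
eef_pos: [418.4, -406.3, 161.6]
tool_rot: [0.103, 0.995, -0.0, 0.0]
contact_force: [-0.3, 0.7, 0.4]
gripper_width: 92.8
grip_force: 0.0
```

```bash
cat > chk.py <<'E'
from h import *
import sys
cv2.imwrite(f'pics/{sys.argv[1]}.png',robot.camera('top'));cv2.imwrite(f'pics/{sys.argv[1]}s.png',robot.camera('scene'))
for n in ('butter_dish','egg_cup','salt_box','honey_jar'):
  print(n,[[at(c,r['uv'],5)[:2].tolist()+[round(r['score'],2)] for r in robot.place_of(c,n)[:2]] for c in('top','scene')])
E
python3 -c "
from h import *
go(418,-407,47,1.357)"; python3 chk.py d
```

```text
pos [ 418.4 -406.3  161.6] t 26.925 turn 0.007 shift now [  0.2  -0.7 114.6] after turn [  0.2  -0.7 114.6] fingeryaw 1.364 q6 -2.22
butter_dish [[[427.2, 22.1, 0.68], [449.6, 370.8, 0.19]], [[422.3, 15.2, 0.86]]]
egg_cup [[[449.4, 363.4, 0.77]], [[430.0, 381.6, 0.75]]]
salt_box [[[425.1, -413.9, 0.68]], [[413.2, -403.4, 0.97]]]
honey_jar [[[618.7, 211.3, 0.71]], [[636.0, 198.5, 0.78], [427.7, -401.3, 0.35]]]
```

Request:
play_rows(
  increments="0 0 30 0 -1;0 0 40 0 -1;0 0 30 0 -1;0 0 15 0 -1;0 0 4 0 -1",
  newtons=25,
)

```text
clock: 28.05
eef_pos: [417.7, -406.2, 41.0]
tool_rot: [0.105, 0.995, 0.0, -0.0]
contact_force: [0.8, -0.4, 0.6]
gripper_width: 93.1
grip_force: 0.0
```

Request:
play_rows(
  increments="0 0 0 0 0;0 0 0 0 0.3;0 0 0 0 1;0 0 0 0 1;0 0 0 0 1",
)

```text
clock: 28.68
eef_pos: [418.4, -407.0, 42.5]
tool_rot: [0.105, 0.995, -0.0, 0.0]
contact_force: [-0.4, 0.5, 4.8]
gripper_width: 62.6
grip_force: 24.7
```

Request:
play_rows(
  increments="0 0 0 0 1;0 0 -10 0 1;0 0 -30 0 1;0 0 -45 0 1;0 0 -50 0 1",
)

```text
clock: 29.3
eef_pos: [417.1, -405.5, 176.7]
tool_rot: [0.105, 0.995, 0.001, -0.001]
contact_force: [1.4, -0.5, -3.6]
gripper_width: 62.6
grip_force: 24.6
```

```bash
python3 -c "
from h import *
go(647,-191,178)"
```

```text
pos [ 417.1 -405.5  176.7] t 29.3 turn 0 shift now [-180.2  257.6   -1.3] after turn [-180.2  257.6   -1.3] fingeryaw 1.361 q6 -2.22
```

Request:
play_rows(
  increments="-12 17 0 0 1;-25 36 0 0 1;-35 50 0 0 1;-35 50 0 0 1;-35 50 0 0 1",
)

```text
clock: 29.92
eef_pos: [599.5, -234.8, 174.3]
tool_rot: [0.105, 0.995, 0.001, -0.002]
contact_force: [1.0, -0.8, -2.7]
gripper_width: 62.0
grip_force: 24.6
```

Request:
play_rows(
  increments="-25 36 0 0 1;-12 17 0 0 1;0 0 0 0 1;0 0 30 0 1;0 0 40 0 1",
)

```text
clock: 30.55
eef_pos: [646.2, -195.0, 106.8]
tool_rot: [0.105, 0.994, -0.001, 0.001]
contact_force: [1.1, -0.6, -4.1]
gripper_width: 62.4
grip_force: 24.6
```

Request:
play_rows(
  increments="0 0 30 0 1;0 0 15 0 1;0 0 5 0 1;0 0 2 0 1;0 0 0 0 1",
)

```text
clock: 31.18
eef_pos: [647.2, -193.9, 56.1]
tool_rot: [0.105, 0.995, -0.0, 0.001]
contact_force: [0.2, 0.5, -3.5]
gripper_width: 62.6
grip_force: 24.6
```

Request:
play_rows(
  increments="0 0 3 0 1;0 0 2 0 1;0 0 1 0 1;0 0 1 0 1;0 0 0 0 1",
)

```text
clock: 31.8
eef_pos: [646.6, -193.4, 49.5]
tool_rot: [0.105, 0.995, -0.0, 0.0]
contact_force: [-6.4, 1.9, 9.3]
gripper_width: 62.3
grip_force: 24.7
```

Request:
play_rows(
  increments="0 0 0 0 0.3;0 0 0 0 0.2;0 0 0 0 -0.5;0 0 0 0 -1;0 0 0 0 -1",
)

```text
clock: 32.42
eef_pos: [646.5, -193.5, 47.6]
tool_rot: [0.105, 0.995, -0.0, 0.0]
contact_force: [-1.0, 0.2, 0.3]
gripper_width: 85.4
grip_force: 0.0
```

Request:
play_rows(
  increments="0 0 0 0 -1;0 0 0 0 -1;0 0 -40 0 -1;0 0 -55 0 -1;0 0 -55 0 -1",
)

```text
clock: 33.05
eef_pos: [646.0, -193.3, 198.9]
tool_rot: [0.105, 0.995, 0.0, -0.0]
contact_force: [0.9, -0.9, 0.1]
gripper_width: 93.3
grip_force: 0.0
```

```bash
python3 -c "
from h import *
for a in(-.544,.503,1.55): go(621.3,205.3,200,a)"
```

```text
pos [ 646.  -193.3  198.9] t 33.05 turn -1.237 shift now [107.2 384.8  -1.1] after turn [-328.3  227.4   -1.1] fingeryaw 1.361 q6 -1.73
pos [ 646.  -193.3  198.9] t 33.05 turn 0.858 shift now [107.2 384.8  -1.1] after turn [361.2 170.5  -1.1] fingeryaw 1.361 q6 -1.73
pos [ 646.  -193.3  198.9] t 33.05 turn -0.189 shift now [107.2 384.8  -1.1] after turn [ 33.  398.   -1.1] fingeryaw 1.361 q6 -1.73
```

Request:
play_rows(
  increments="13 48 0 0 -1;13 48 0 0 -1;13 48 0 0 -1;13 48 0 0 -1;13 48 0 0 -1",
)

```text
clock: 33.67
eef_pos: [632.5, 56.4, 197.8]
tool_rot: [0.105, 0.994, 0.0, 0.0]
contact_force: [0.3, -0.1, -0.5]
gripper_width: 93.0
grip_force: 0.0
```

Request:
play_rows(
  increments="13 48 0 0 -1;13 48 0 0 -1;13 48 0 0 -1;3 1 0 -0.09 -1;0 0 20 -0.1 -1",
)

```text
clock: 34.3
eef_pos: [622.9, 207.0, 179.6]
tool_rot: [0.007, 1.0, 0.0, 0.002]
contact_force: [0.5, -0.1, -0.3]
gripper_width: 93.0
grip_force: 0.0
```

Request:
play_rows(
  increments="0 0 30 0 -1;0 0 0 0 -1;0 0 0 0 -1;0 0 0 0 -1;0 0 0 0 -1",
)

```text
clock: 34.92
eef_pos: [622.6, 205.5, 149.0]
tool_rot: [0.01, 1.0, 0.0, 0.001]
contact_force: [0.3, 0.2, 0.0]
gripper_width: 92.9
grip_force: 0.0
```

```bash
python3 -c "
from h import *
go(621.3,205.3,38,1.55)
a=cv2.imread('pics/scene0.png')[170:225,295:355]; cv2.imwrite('pics/e.png',cv2.resize(a,None,fx=10,fy=10,interpolation=cv2.INTER_CUBIC))"
```

```text
pos [622.6 205.5 149. ] t 34.925 turn 0.001 shift now [  1.3  -0.2 111. ] after turn [  1.3  -0.2 111. ] fingeryaw 1.551 q6 -1.31
```

View pics/e.png

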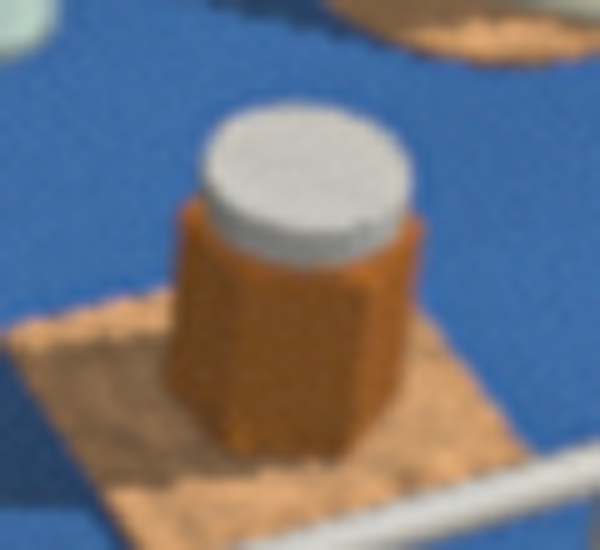

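The bottom vertices at (165,385), (232,450), (350,455) and (405,385) confirm that the front flat faces the camera to within 3–4°.

Request:
play_rows(
  increments="0 0 30 -0.04 -1;0 0 40 0 -1;0 0 30 0 -1;0 0 14 0 -1;0 0 4 0 -1",
  newtons=30,
)

```text
clock: 35.55
eef_pos: [621.8, 205.4, 29.4]
tool_rot: [-0.01, 1.0, -0.0, -0.0]
contact_force: [0.4, 0.2, 0.0]
gripper_width: 93.3
grip_force: 0.0
```

Request:
play_rows(
  increments="0 0 0 0 0;0 0 0 0 0.3;0 0 0 0 1;0 0 0 0 1;0 0 0 0 1",
)

```text
clock: 36.17
eef_pos: [622.3, 205.7, 30.4]
tool_rot: [-0.01, 1.0, 0.0, 0.001]
contact_force: [-0.6, 0.5, 3.3]
gripper_width: 58.4
grip_force: 29.6
```

Request:
play_rows(
  increments="0 0 0 0 1;0 0 0 0 1;0 0 0 0 1;0 0 -10 0 1;0 0 -20 0 1",
)

```text
clock: 36.8
eef_pos: [620.3, 204.9, 58.6]
tool_rot: [-0.01, 1.0, -0.001, -0.002]
contact_force: [0.1, -0.3, -2.7]
gripper_width: 58.5
grip_force: 29.6
```

Request:
play_rows(
  increments="0 0 -40 0 1;0 0 -40 0 1;0 0 -25 0 1;0 0 0 0 1;0 0 0 0 1",
)

```text
clock: 37.42
eef_pos: [621.3, 205.2, 163.6]
tool_rot: [-0.01, 1.0, -0.0, -0.001]
contact_force: [0.3, 0.5, -3.4]
gripper_width: 58.2
grip_force: 29.6
```

```bash
python3 -c "
from h import *
go(426,-403.3,165)"
```

```text
pos [621.3 205.2 163.6] t 37.425 turn 0 shift now [ 207.5 -604.4   -1.4] after turn [ 207.5 -604.4   -1.4] fingeryaw -4.692 q6 -1.35
```

Request:
play_rows(
  increments="6 -18 0 0 1;12 -35 0 0 1;17 -49 0 0 1;17 -50 0 0 1;17 -50 0 0 1",
)

```text
clock: 38.05
eef_pos: [554.9, -0.2, 163.0]
tool_rot: [-0.01, 1.0, -0.0, -0.001]
contact_force: [0.5, -1.3, -2.7]
gripper_width: 58.4
grip_force: 29.6
```

Request:
play_rows(
  increments="17 -50 0 0 1;17 -50 0 0 1;17 -50 0 0 1;17 -50 0 0 1;17 -50 0 0 1",
)

```text
clock: 38.67
eef_pos: [474.7, -251.2, 163.2]
tool_rot: [-0.01, 1.0, 0.0, -0.001]
contact_force: [0.6, -0.4, -2.4]
gripper_width: 58.4
grip_force: 29.6
```

Request:
play_rows(
  increments="17 -50 0 0 1;17 -49 0 0 1;12 -35 0 0 1;7 -18 0 0 1;0 0 0 0 1",
)

```text
clock: 39.3
eef_pos: [425.7, -403.1, 163.6]
tool_rot: [-0.009, 1.0, 0.001, -0.001]
contact_force: [0.1, 0.4, -3.0]
gripper_width: 58.3
grip_force: 29.6
```

Request:
play_rows(
  increments="0 0 20 0 1;0 0 35 0 1;0 0 25 0 1;0 0 10 0 1;0 0 0 0 1",
)

```text
clock: 39.92
eef_pos: [427.0, -401.3, 73.5]
tool_rot: [-0.011, 1.0, 0.001, -0.001]
contact_force: [-0.1, -0.4, -1.6]
gripper_width: 58.2
grip_force: 29.6
```

```bash
python3 -c "
from h import *
go(426,-403.3,30.5)"
```

```text
pos [ 427.  -401.3   73.5] t 39.925 turn 0 shift now [ 1. -2. 43.] after turn [ 1. -2. 43.] fingeryaw -4.691 q6 -2.43
```

Request:
play_rows(
  increments="1 -1 20 0 1;0 0 12 0 1;0 0 5 0 1;0 0 2 0 1;0 0 0 0 1",
)

```text
clock: 40.55
eef_pos: [426.3, -403.9, 35.9]
tool_rot: [-0.01, 1.0, -0.0, 0.0]
contact_force: [1.0, -0.0, -2.5]
gripper_width: 58.5
grip_force: 29.6
```

Request:
play_rows(
  increments="0 0 1 0 1;0 0 1 0 1;0 0 1 0 1;0 0 0 0 1;0 0 0 0 1",
)

```text
clock: 41.18
eef_pos: [426.2, -403.7, 32.7]
tool_rot: [-0.01, 1.0, -0.0, 0.0]
contact_force: [0.3, 0.9, -2.6]
gripper_width: 58.1
grip_force: 29.6
```

Request:
play_rows(
  increments="0 0 1 0 1;0 0 1 0 1;0 0 0 0 1;0 0 0 0 1;0 0 0 0 1",
)

```text
clock: 41.8
eef_pos: [426.2, -403.7, 30.7]
tool_rot: [-0.01, 1.0, -0.0, 0.0]
contact_force: [0.1, -0.3, -3.2]
gripper_width: 58.3
grip_force: 29.6
```

Request:
play_rows(
  increments="0 0 0 0 0.3;0 0 0 0 0.2;0 0 0 0 -0.5;0 0 0 0 -1;0 0 0 0 -1",
)

```text
clock: 42.42
eef_pos: [426.4, -403.9, 31.0]
tool_rot: [-0.01, 1.0, -0.0, 0.0]
contact_force: [0.1, 0.3, -0.7]
gripper_width: 83.8
grip_force: 0.0
```

Request:
play_rows(
  increments="0 0 0 0 -1;0 0 0 0 -1;0 0 -50 0 -1;0 0 -60 0 -1;0 0 -60 0 -1",
)

```text
clock: 43.05
eef_pos: [425.9, -403.4, 202.2]
tool_rot: [-0.01, 1.0, 0.0, -0.0]
contact_force: [0.9, -1.0, 0.7]
gripper_width: 93.0
grip_force: 0.0
```

```bash
python3 -c "
from h import *
go(646.5,-193.5,200,1.361)"
```

```text
pos [ 425.9 -403.4  202.2] t 43.05 turn 0.23 shift now [-224.8  205.4    2.2] after turn [-172.1  251.2    2.2] fingeryaw -4.692 q6 -2.44
```

Request:
play_rows(
  increments="0 0 0 0.12 -1;0 0 0 0.11 -1;-25 35 0 0 -1;-33 48 0 0 -1;-33 48 0 0 -1",
)

```text
clock: 43.68
eef_pos: [543.4, -293.6, 200.8]
tool_rot: [0.105, 0.994, -0.0, 0.0]
contact_force: [0.6, -0.7, -0.3]
gripper_width: 93.0
grip_force: 0.0
```

Request:
play_rows(
  increments="-33 48 0 0 -1;-33 48 0 0 -1;-15 24 0 0 -1;0 0 30 0 -1;0 0 30 0 -1",
  newtons=25,
)

```text
clock: 44.3
eef_pos: [647.4, -193.4, 140.2]
tool_rot: [0.104, 0.995, -0.0, 0.0]
contact_force: [0.3, 0.2, -0.2]
gripper_width: 92.9
grip_force: 0.0
```

```bash
python3 -c "
from h import *
go(646.5,-193.5,49,1.361)"
```

```text
pos [ 647.4 -193.4  140.2] t 44.3 turn 0.001 shift now [ 0.8 -0.3 91.2] after turn [ 0.8 -0.3 91.2] fingeryaw 1.362 q6 -1.73
```

Request:
play_rows(
  increments="0 0 40 0 -1;0 0 32 0 -1;0 0 15 0 -1;0 0 4 0 -1;0 0 0 0 -1",
)

```text
clock: 44.92
eef_pos: [647.4, -194.3, 50.9]
tool_rot: [0.105, 0.995, -0.0, 0.001]
contact_force: [0.2, 0.1, 1.2]
gripper_width: 93.1
grip_force: 0.0
```

Request:
play_rows(
  increments="0 0 0 0 0;0 0 0 0 0.3;0 0 0 0 1;0 0 0 0 1;0 0 0 0 1",
)

```text
clock: 45.55
eef_pos: [646.9, -194.0, 50.1]
tool_rot: [0.105, 0.995, 0.0, 0.0]
contact_force: [-1.0, 1.4, 3.1]
gripper_width: 62.4
grip_force: 24.7
```

Request:
play_rows(
  increments="0 0 0 0 1;0 0 -10 0 1;0 0 -30 0 1;0 0 -50 0 1;0 0 -50 0 1",
)

```text
clock: 46.18
eef_pos: [645.8, -193.8, 190.1]
tool_rot: [0.105, 0.994, 0.0, -0.001]
contact_force: [1.6, -0.4, -2.7]
gripper_width: 62.2
grip_force: 24.7
```

```bash
python3 -c "
from h import *
go(625.8,200.6,190)"
```

```text
pos [ 645.8 -193.8  190.1] t 46.175 turn 0 shift now [1.017e+02 3.816e+02 1.000e-01] after turn [1.017e+02 3.816e+02 1.000e-01] fingeryaw 1.361 q6 -1.73
```

Request:
play_rows(
  increments="4 15 0 0 1;9 34 0 0 1;13 47 0 0 1;13 49 0 0 1;13 49 0 0 1",
)

```text
clock: 46.8
eef_pos: [634.5, 8.7, 187.0]
tool_rot: [0.105, 0.995, -0.0, -0.002]
contact_force: [0.7, 1.2, -3.8]
gripper_width: 62.5
grip_force: 24.7
```

Request:
play_rows(
  increments="13 49 0 0 1;13 49 0 0 1;13 47 0 0 1;8 31 0 0 1;3 12 0 0 1",
)

```text
clock: 47.42
eef_pos: [624.6, 203.1, 187.1]
tool_rot: [0.103, 0.995, -0.0, -0.002]
contact_force: [-0.1, -0.3, -4.4]
gripper_width: 62.5
grip_force: 24.7
```

Request:
play_rows(
  increments="0 0 20 0 1;0 0 40 0 1;0 0 35 0 1;0 0 15 0 1;0 0 0 0 1",
)

```text
clock: 48.05
eef_pos: [625.2, 199.5, 77.5]
tool_rot: [0.105, 0.994, -0.001, -0.002]
contact_force: [-0.2, -0.7, -3.0]
gripper_width: 62.5
grip_force: 24.7
```

```bash
python3 -c "
from h import *
go(625.8,200.6,43)"
```

```text
pos [625.2 199.5  77.5] t 48.05 turn 0 shift now [-0.4  1.2 34.5] after turn [-0.4  1.2 34.5] fingeryaw 1.36 q6 -1.13
```

Request:
play_rows(
  increments="0 0 17 0 1;0 0 8 0 1;0 0 4 0 1;0 0 1 0 1;0 0 0 0 1",
)

```text
clock: 48.68
eef_pos: [626.7, 201.0, 50.0]
tool_rot: [0.105, 0.995, 0.0, 0.0]
contact_force: [-0.7, -0.1, -3.1]
gripper_width: 62.3
grip_force: 24.7
```

Request:
play_rows(
  increments="0 0 1 0 1;0 0 1 0 1;0 0 1 0 1;0 0 0 0 1;0 0 0 0 1",
)

```text
clock: 49.3
eef_pos: [626.4, 200.9, 46.6]
tool_rot: [0.105, 0.995, 0.0, -0.0]
contact_force: [-0.4, -0.4, -3.3]
gripper_width: 62.3
grip_force: 24.7
```

Request:
play_rows(
  increments="0 0 1 0 1;0 0 1 0 1;0 0 1 0 1;0 0 0.5 0 1;0 0 0 0 1",
)

```text
clock: 49.92
eef_pos: [626.5, 200.9, 43.2]
tool_rot: [0.105, 0.995, 0.0, 0.0]
contact_force: [0.2, -0.7, -2.7]
gripper_width: 62.5
grip_force: 24.7
```

Request:
play_rows(
  increments="0 0 0 0 0.3;0 0 0 0 0.2;0 0 0 0 -0.5;0 0 0 0 -1;0 0 0 0 -1",
)

```text
clock: 50.55
eef_pos: [626.8, 200.9, 43.6]
tool_rot: [0.105, 0.995, 0.0, 0.0]
contact_force: [0.1, 0.1, -0.3]
gripper_width: 84.8
grip_force: 0.0
```

Request:
play_rows(
  increments="0 0 0 0 -1;0 0 0 0 -1;0 0 -50 0 -1;0 0 -60 0 -1;0 0 -60 0 -1",
)

```text
clock: 51.18
eef_pos: [626.1, 200.8, 214.7]
tool_rot: [0.105, 0.995, -0.0, -0.0]
contact_force: [1.2, 0.3, 0.4]
gripper_width: 93.2
grip_force: 0.0
```

Request:
play_rows(
  increments="-10 -50 0 0 -1;-10 -50 0 0 -1;-10 -50 0 0 -1;-10 -50 0 0 -1;0 0 0 0 -1",
)

```text
clock: 51.8
eef_pos: [623.8, -6.8, 213.2]
tool_rot: [0.107, 0.994, -0.0, 0.0]
contact_force: [0.7, 1.2, 0.4]
gripper_width: 92.9
grip_force: 0.0
```

```bash
python3 chk.py f; python3 - <<'E'
import cv2,numpy as np
a=cv2.imread("pics/f.png")
f=lambda x,y,w,h:cv2.resize(a[y:y+h,x:x+w],None,fx=4,fy=4,interpolation=cv2.INTER_CUBIC)
cv2.imwrite("pics/f2.png",np.vstack([np.hstack([f(90,180,100,75),f(340,180,100,75)]),np.hstack([f(155,125,100,70),f(205,190,100,70)])]))
E
```

```text
butter_dish [[[431.1, 10.5, 0.67]], [[419.0, 17.6, 0.64]]]
egg_cup [[[456.4, 361.8, 0.83], [635.5, 202.7, 0.36]], [[431.6, 375.0, 0.57]]]
salt_box [[[630.7, 208.7, 0.91]], [[634.9, 201.2, 0.85], [644.5, 194.1, 0.3]]]
honey_jar [[[423.3, -404.1, 0.84]], [[429.7, -404.2, 0.69]]]
```

View pics/f2.png

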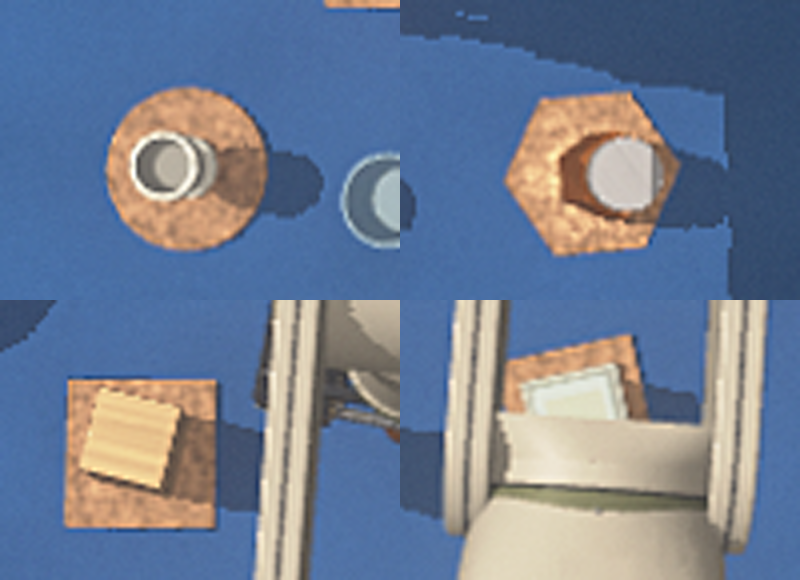

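View pics/fs.png

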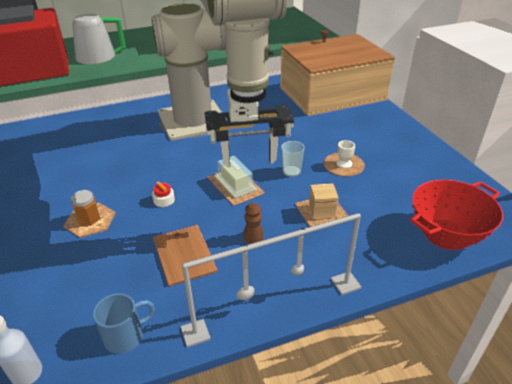

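```bash
python3 -c "
from h import *
f=lambda ox,oy,x,y,z:at('top',[ox+(x+.5)/4-.5,oy+(y+.5)/4-.5],z)
print('egg',f(90,180,165,165,75),'vs 450.4 367.3'); print('honey',f(240,180,624,174,84),'vs 426 -403.3'); print('salt',f(155,125,131,138,76),'vs 625.8 200.6')
print(robot.sense()['eef_pos'])
"
```

```text
egg [451.8 365.8  75. ] vs 450.4 367.3
honey [ 425. -401.   84.] vs 426 -403.3
salt [627.4 198.4  76. ] vs 625.8 200.6
[623.94493112  -2.24812472 213.0963432 ]
```

```bash
python3 -c "
from h import *
print(robot.finish_job())"
```

```text
the job is handed in; nothing more can be done
None
```

All four things are upright and released on their own mats, and the job is handed in. The egg cup, salt box and honey jar measured within 3 mm of their mat centres. The arm partly hid the butter dish in the last top view, so its position rests on the gripper pose at release (under 2 mm off, aligned) and rougher network readings within about 10 mm.

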